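# Load a test disc into the matching die of a vacuum press and open the vacuum valve

## Task

Slide the orange disc across the press's loading deck, without lifting it off the deck, until it drops fully home and flush in the round die (not the square one). Only then swing the red valve handle a quarter turn to its open stop to switch on the vacuum, and leave the disc seated. Leave the bottle, the brass weight, the spanner and the jar where they are.

Things in the scene. Friction and masses are not known exactly. Their poses are not given: they have to be found in the camera images.
- deck: Fixed aluminium deck, 272 mm (its x) by 340 mm (y), top 40 mm above the table; origin on the table, z up, x away from the robot give or take its yaw. x -130 to -10 mm: plain feed slab, where the disc starts. -10 to 102: two die plates side by side, flush with the slab, centres at x 46, y +60 and -60 (which is round varies). 102 to 142: plain rear ledge.
- pin (a point): Top centre of the fixed dark guide pin, 14 mm diameter, on the deck at its x = 0, y = 0, between the dies' near corners; it rises 30 mm above the deck top. The disc must go round it.
- round_die: Fixed steel plate 112 (x) by 120 (y) by 40 mm in the deck with the round cavity: 92 mm diameter, 12 mm deep, centred in it, lip chamfered 1.5 mm, floor dark. Origin at the centre of its underside on the table; axes parallel to the deck's.
- cavity (a point): Centre of the floor of the round cavity, 28 mm above the table, 12 mm below the deck top; axes parallel to the deck's.
- square_die: Fixed steel plate of the same size with a square cavity 92 mm wide, 12 mm deep, centred in it: the wrong one, and the disc would fall into it too. Origin at the centre of its underside on the table.
- blank: Loose orange plastic disc, 88 mm diameter, 12 mm thick, about 90 g, flat on the feed slab; origin at the centre of its underside, z up. Seated, its top is flush with the deck and its origin meets the cavity's floor centre (2 mm radial play). It may overhang a cavity without falling; it drops in once within the play. If it hangs tilted on the lip, press its high side down.
- valve: Fixed brass vacuum valve on a 70 mm square plate on the table, on one side of the deck or the other; body 42 mm square. Origin on the table under the vertical handle axis, z up; its y runs along the copper pipe, of which 12 mm radius bends stand within 82 mm of the axis along y, below 51 mm.
- valve_axis (a point): Point on the vertical handle axis at the height of the handle's top, 88 mm above the table; axes parallel to the valve's.
- handle (a joint): Red quarter-turn handle, rad: 0 closed (handle points to the valve's -x, across the pipe, about towards the robot), 1.571 open stop (points to the valve's -y, along the pipe); grows anticlockwise seen from above. Starts at or near closed, stays where it is left, needs about 0.12 N m.
- handle_end (a point): Outer end of the handle's top face, 90 mm from the axis. The handle is a bar 12 mm wide and 14 mm high (74 to 88 mm above the table) with a 30 mm diameter hub on the axis.
- bottle: Bystander: amber bottle, 56 mm diameter, 100 mm tall, standing on the table on the side of the deck without the valve; origin at the centre of its underside.
- weight: Bystander: brass knob weight, 24 mm diameter, 45 mm tall, standing on the feed slab at its left or right side edge, about 153 mm from the deck's x axis; origin at the centre of its underside.
- spanner: Bystander: steel spanner 150 mm long lying on the table at the right, farther from the robot than the deck's middle; origin at the middle of its underside.
- jar: Bystander: white sample jar, 24 mm diameter, 45 mm tall, standing on the feed slab at the side edge opposite the weight; origin at the centre of its underside.

How it is judged (in metres and radians):
On the way, in this order (a step that is already met when the one before it is completed fails the run):
1. the disc lies fully home in the round die (horizontal distance between blank and cavity below 0.005 m and z of blank in the frame of cavity below 0.002 m and angle between blank's own z axis and vertical below 0.04 rad and linear speed of blank below 0.02 m/s), for 0.2 s.
2. the valve handle is at its open stop (value of joint handle above 1.45 rad), for 0.2 s.
At the end, for the whole second after the job is handed in: The disc lies flat and at rest in the round cavity (centre within 5 mm, underside within 2 mm of the cavity floor, tilt under 0.04 rad) and the valve handle is open (over 1.45 rad) (all of step 1 and value of joint handle above 1.45 rad); the robot touches nothing.
It fails at once if the disc is lifted more than 25 mm off the deck (z of blank in the frame of deck above 0.065 m).
It fails at once if the bottle is shifted by more than 20 mm or knocked over (distance of bottle from where it was at the start of the episode above 0.02 m or angle between bottle's own z axis and vertical above 0.3 rad).
It fails at once if the weight is shifted by more than 20 mm or knocked over (distance of weight from where it was at the start of the episode above 0.02 m or angle between weight's own z axis and vertical above 0.3 rad).
It fails at once if the spanner is shifted by more than 20 mm or knocked over (distance of spanner from where it was at the start of the episode above 0.02 m or angle between spanner's own z axis and vertical above 0.3 rad).
It fails at once if the jar is shifted by more than 20 mm or knocked over (distance of jar from where it was at the start of the episode above 0.02 m or angle between jar's own z axis and vertical above 0.3 rad).
It also fails if it takes over 67 s, if anything falls off the work surface, if the arm or the gripper's body presses on something with over 40 N, if the wrist force passes 120 N, or if a joint passes its speed limit or range.

## Robot

A 6-joint arm with a two-finger parallel gripper is mounted at the origin on the work surface. World frame = base frame: x ahead of the robot, y to its left, z up, the work surface at z = 0. Lengths are in m, angles in degrees, forces in N, time in s.
With the tool pointing down it reaches from about 0.4 to 0.825 m from the base axis. Payload 7 kg.
Tool frame: the origin (TCP) lies at the very end of the fingers, on their centre line; the grasp point (between the pads) lies 19 mm behind it (r.hold_point_z is the distance from the TCP to the grasp point, in m); x points along the fingers, y is the direction in which the jaws open and shut, and the axes are right-handed (so a half turn about x gives the same grasp; the last joint's range is limited). The gripper opens to 88 mm and grips with 3 to 60 N. Pads are 19 mm wide; open, the fingers measure 130 mm over their backs; the gripper's body (78 mm by 193 mm) begins 47 mm behind the grasp point.
Start: joints at [87.726, 20.546, 0.682, 0, -70.136, -16.507], TCP at [0.217, 0.639, 0.227] pointing down, gripper open.
Joint ranges: [-176.03, 176.03], [-82.01, 121.73], [-58.28, 71.71], [-173.87, 95.51], [-174.79, -0.11], [-173.66, 173.66]. Speed limits (degrees/s): [136.94, 136.94, 172.46, 180, 180, 180].

## Interface

Orientations are given as [roll, pitch, yaw] about the fixed x, y, z axes, in that order (R = Rz(yaw) Ry(pitch) Rx(roll)).
In Python, from plant import r gives the robot as it stands. The module is installed in compiled form; this text tells all that it offers.
- The arm moves only by the shell command python3 -m creep 'ROWS' [FORCE]. ROWS is JSON, a list of rows, each a list of 7 numbers: the turn, a rotation vector about the tool's x, y, z in rad, then the shift along the tool's x, y, z in cm, then the opening in per cent of the stroke, from 0 (shut) to 100 (fully open). In form: [[rx, ry, rz, x, y, z, fingers], ...]. A call has 1 to 8 rows; each row shifts and turns the commanded pose from where the row before left it, along the tool's axes as they then stand; what a row does not reach is not made up. A row lasts 1/10 s, in which the tool goes at most 50 mm and 8.59 degrees, less where a joint would pass 70% of its speed; a pose out of reach is approached as far as the arm can. A call is refused whole if a number of a shift passes 5 or a number of a turn 0.15, either way. A call with a gripper value outside its range is refused whole. The fingers move at their own pace and stop on an object; FORCE is the grip in N (left out, the last holds). Time passes only in rows, so rows that do not move let the fingers close. It gives the time, the measured TCP pose, the force and the opening at its end, in the units of the state.
- r.get_state(): the state, without advancing time (a new reading comes with each control period).
- r.capture(name): name is "scene" or "top"; returns (picture, depth): 480x640x3 uint8, blue, green, red; 480x640 float32, m along the optical axis (not along the pixel's ray), 0 where there is no reading.
- r.camera_info(name): a dict with "fovy" (degrees; the focal length in pixels is half the picture's height over the tangent of half this angle, whatever the lens; pixels are square), "cx", "cy" (the principal point, pixels), "camera_from_world" (4x4, takes a point from world to camera coordinates). Camera axes: x right, y down, z forward; pixel columns grow to the right and rows downward; lengths in m; the calibration is good to about 2 mm. A picture is of the moment at which its call begins. camera_info takes no time and is no camera call.
- r.close_job(): hands the job in, once; it reports no verdict.
Trained networks look in the newest picture that a camera, given by its name, has taken for a name from the list of things; names that differ only in an ending like _2 or _b are one class to them, and where a whole thing is asked for, a point or a joint stands for the part that bears it (a point fixed in the world has none). Each returns a list of dicts, best first, with "score" (0 to 1); they miss things now and then, are a little off and sometimes report something else, mostly with a low value. They report only what shows in the picture. A call takes as long as a camera call.
- r.look_for(query, camera): "rect" ([left, top, right, bottom] in pixels, round what is visible of it).
- r.masks_of(query, camera): "pixels" (480x640 bool, what is visible of it) and "rect" ([left, top, right, bottom] in pixels, round what is visible of it).
The state is a dict: "time_s": time; "joints": joint angles; "qd": joint speeds; "joint_torque": joint torques, N m; "tcp_pos": TCP position; "eef_rot": TCP orientation; "contact_force": force on the tool from outside, world axes, zero at the start; "moment": the same for the moment, N m; "gripper_width": finger opening in m.
Only numpy, scipy, OpenCV 4.12 (cv2) and the standard library are available. Lean on these libraries where they do the work, as an engineer would, in place of code of your own. Each camera call takes 0.05 s, during which the arm holds its last target. There are 200 camera calls.

## Working session

There is one attempt and no reset: what is moved stays moved. The work goes in short steps, Python scripts to look and compute and a shell command to move; the robot and the scene stay as the last step left them, time stands still between calls to the robot, and variables do not carry over. Pictures are saved under pics/ and viewed, about 8 in all and at most 12, crops included, and the job is handed in when it is done.

```bash
mkdir -p pics; cat > h.py <<'E'
import numpy as np, cv2
from plant import r
def px2w(cam,u,v,d):
    i=r.camera_info(cam); f=240/np.tan(np.radians(i["fovy"])/2)
    d=np.asarray(d,float)
    p=np.stack([(np.asarray(u)-i["cx"])*d/f,(np.asarray(v)-i["cy"])*d/f,d,np.ones_like(d)],-1)
    return (p@np.linalg.inv(i["camera_from_world"]).T)[...,:3]
def cloud(cam,dep):
    v,u=np.mgrid[0:480,0:640]; return px2w(cam,u,v,dep)
E
python3 - <<'E'
from h import *
s=r.get_state(); print({k:np.round(v,3).tolist() for k,v in s.items()})
for c in("scene","top"):
    i=r.camera_info(c); print(c,i)
    im,d=r.capture(c); cv2.imwrite(f"pics/{c}0.png",im); np.save(f"{c}0.npy",d)
    P=cloud(c,d)
    for q in("blank","round_die","square_die","pin","valve","handle","bottle","weight","spanner","jar","deck"):
        for m in r.masks_of(q,c)[:2]:
            k=m["pixels"]&(d>0)
            if k.sum()>3:
                p=P[k]; print(c,q,round(m["score"],2),np.round(m["rect"]).tolist(),"med",np.median(p,0).round(3),"min",np.percentile(p,3,0).round(3),"max",np.percentile(p,97,0).round(3))
E
```

```text
{'time_s': 0.0, 'joints': [87.726, 20.593, 0.632, -0.019, -70.136, -16.509], 'qd': [0.016, 0.035, 0.033, 0.02, -0.048, 0.035], 'joint_torque': [-0.001, -58.272, 29.304, 6.997, 0.007, -0.0], 'tcp_pos': [0.217, 0.639, 0.226], 'eef_rot': [96.035, 89.901, -102.754], 'contact_force': [0.625, -0.104, -0.337], 'moment': [-0.047, -0.004, -0.056], 'gripper_width': 0.087}
scene {'fovy': 52.09061525644617, 'cx': 319.1991249184508, 'cy': 239.11221941581053, 'camera_from_world': array([[-0.82170416,  0.56979443, -0.01168674,  0.46956723],
       [ 0.33031254,  0.45943478, -0.82450792, -0.1422712 ],
       [-0.46443072, -0.68136186, -0.56572972,  1.22731544],
       [ 0.        ,  0.        ,  0.        ,  1.        ]])}
scene blank 0.57 [335.0, 219.0, 381.0, 250.0] med [0.497 0.022 0.052] min [ 0.455 -0.021  0.043] max [0.534 0.058 0.054]
scene round_die 0.59 [279.0, 244.0, 360.0, 295.0] med [0.609 0.045 0.038] min [ 0.559 -0.007  0.027] max [0.668 0.107 0.041]
scene round_die 0.33 [149.0, 199.0, 213.0, 232.0] med [ 0.729 -0.319  0.006] min [ 0.653 -0.351 -0.001] max [ 0.789 -0.29   0.009]
scene 
[... 3022 characters left out ...]
82.0, 397.0, 293.0] med [ 0.483 -0.144  0.072] min [ 0.475 -0.158  0.041] max [ 0.496 -0.136  0.089]
top spanner 0.73 [447.0, 154.0, 478.0, 219.0] med [ 0.731 -0.321  0.008] min [ 0.662 -0.339  0.002] max [ 0.781 -0.293  0.013]
top jar 0.66 [236.0, 250.0, 250.0, 262.0] med [0.538 0.155 0.085] min [0.53  0.146 0.047] max [0.551 0.166 0.09 ]
top jar 0.24 [162.0, 236.0, 182.0, 290.0] med [0.539 0.299 0.089] min [0.479 0.281 0.08 ] max [0.573 0.32  0.093]
top deck 0.63 [227.0, 178.0, 408.0, 331.0] med [ 0.525 -0.015  0.041] min [ 0.42  -0.17   0.035] max [0.699 0.159 0.046]
top deck 0.51 [448.0, 154.0, 480.0, 222.0] med [ 0.717 -0.323  0.008] min [ 0.65  -0.347  0.001] max [ 0.784 -0.293  0.013]
```

View pics/top0.png

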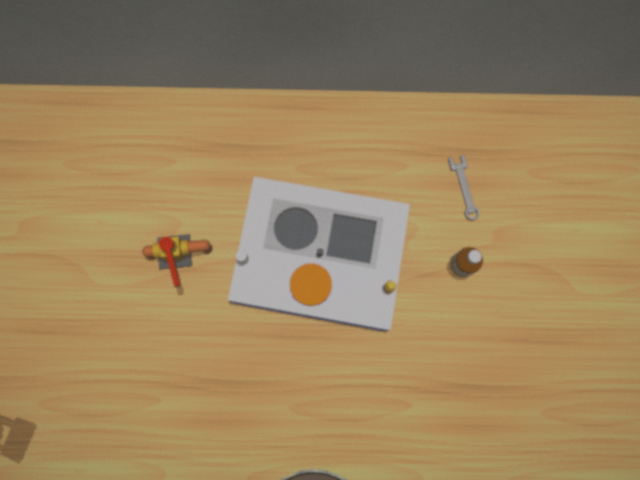

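View pics/scene0.png

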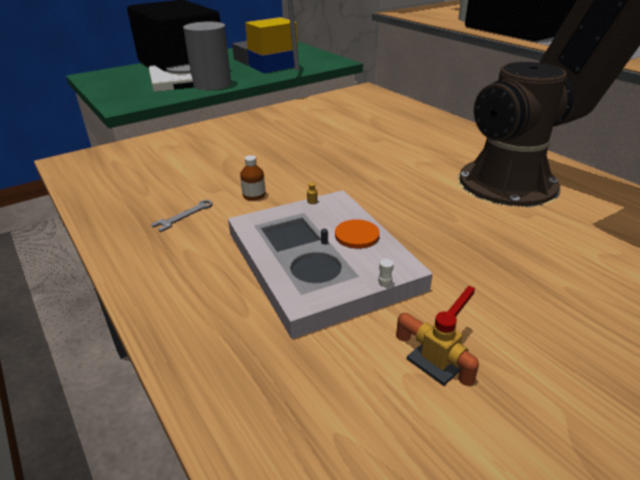

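Top view: round die is the left one (295,228), square at (352,238), pin at (320,252), disc at (311,285), jar at the left edge (242,257), weight at the right edge (390,286), valve on the left (170,250) with its handle towards the robot. I'll rectify it onto the deck plane for a precise fit.

```bash
cat >> h.py <<'E'
S=2000; X0,X1,Y0,Y1=.40,.74,-.20,.40   # rectified: row=(X1-x)*S, col=(Y1-y)*S
def rectify(cam,im,z):
    i=r.camera_info(cam); f=240/np.tan(np.radians(i["fovy"])/2)
    K=np.array([[f,0,i["cx"]],[0,f,i["cy"]],[0,0,1]]); T=i["camera_from_world"]
    W=np.array([[0,-1/S,X1],[-1/S,0,Y1],[0,0,z],[0,0,1]])  # (col,row,1)->world
    return cv2.warpPerspective(im,K@T[:3]@W,(int((Y1-Y0)*S),int((X1-X0)*S)),flags=cv2.INTER_CUBIC|cv2.WARP_INVERSE_MAP)
def xy(c): return np.array([X1-c[1]/S,Y1-c[0]/S])
def big(mask):
    mask=cv2.morphologyEx(mask.astype(np.uint8)*255,cv2.MORPH_OPEN,np.ones((7,7)))
    return max(cv2.findContours(mask,cv2.RETR_EXTERNAL,cv2.CHAIN_APPROX_NONE)[0],key=cv2.contourArea)
def disc(cam,im,z=.052):
    h=cv2.cvtColor(rectify(cam,im,z),cv2.COLOR_BGR2HSV)
    m=(h[...,0]>4)&(h[...,0]<14)&(h[...,1]>225)&(h[...,2]>120)
    m[:, :int((Y1-.2)*S)]=0
    e=cv2.fitEllipse(cv2.convexHull(big(m))); return xy(e[0]),np.array(e[1])/S
E
python3 - <<'E'
from h import *
for c in("top","scene"):
    im=cv2.imread(f"pics/{c}0.png"); g=rectify(c,im,.04); cv2.imwrite(f"pics/{c}_rect.png",cv2.resize(g,None,fx=.65,fy=.65))
    hsv=cv2.cvtColor(g,cv2.COLOR_BGR2HSV)
    for nm,m in(("deck",hsv[...,1]<45),):
        m=m.copy()
        cn=big(m); b=cv2.minAreaRect(cn); print(c,nm,xy(b[0]),np.array(b[1])/S,b[2])
    v=hsv[...,2]; 
    for nm,(x,y) in(("plate",(.56,.04)),("round",(.613,.049)),("square",(.593,-.072)),("slab",(.45,.1))):
        print(nm,g[int((X1-x)*S),int((Y1-y)*S)])
    print(c,"disc",disc(c,im))
    i=r.camera_info(c); print("campos",-i["camera_from_world"][:3,:3].T@i["camera_from_world"][:3,3])
    # handle at z=.088
    h=cv2.cvtColor(rectify(c,im,.088),cv2.COLOR_BGR2HSV); m=((h[...,0]<4)|(h[...,0]>174))&(h[...,1]>180)
    b=cv2.minAreaRect(big(m)); print("handle",[xy(p).round(4).tolist() for p in cv2.boxPoints(b)])
E
```

```text
top deck [ 0.55954005 -0.00173895] [0.34353036 0.27682904] 9.35297966003418
plate [156 153 156]
round [96 95 93]
square [95 93 93]
slab [177 175 177]Traceback (most recent call last):
  File "<stdin>", line 11, in <module>
  File "h.py", line 24, in disc
    e=cv2.fitEllipse(cv2.convexHull(big(m))); return xy(e[0]),np.array(e[1])/S
                                    ~~~^^^
  File "h.py", line 19, in big
    return max(cv2.findContours(mask,cv2.RETR_EXTERNAL,cv2.CHAIN_APPROX_NONE)[0],key=cv2.contourArea)
ValueError: max() iterable argument is empty
```

View pics/top_rect.png

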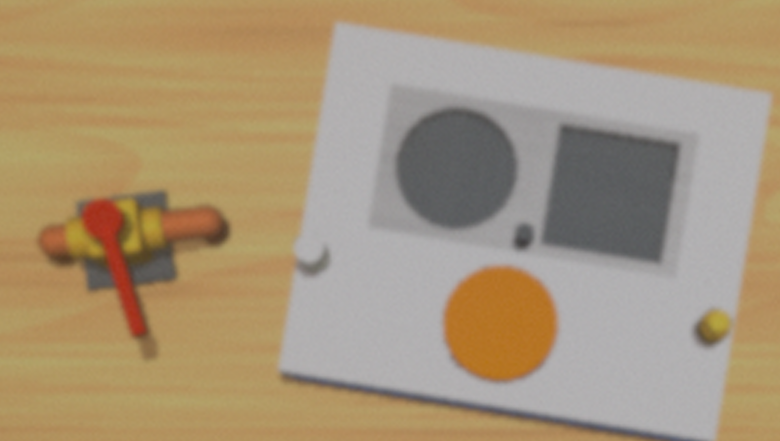

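Rectified view: disc at (500,323), round cavity (457,168), pin (523,236), handle running from (103,218) to (140,333). The rectification is sound; next I fit the holes, plates, disc and handle.

```bash
python3 - <<'E'
import re
s=open('h.py').read()
s=s.replace("(h[...,0]>4)&(h[...,0]<14)&(h[...,1]>225)&(h[...,2]>120)","(h[...,0]>5)&(h[...,0]<17)&(h[...,1]>190)&(h[...,2]>100)")
open('h.py','w').write(s)
E
python3 - <<'E'
from h import *
for c in("top","scene"):
    im=cv2.imread(f"pics/{c}0.png"); g=rectify(c,im,.04); hsv=cv2.cvtColor(g,cv2.COLOR_BGR2HSV); v=hsv[...,2].astype(int)
    def win(m,x,y,a=.075):
        o=np.zeros(m.shape,bool); R,C=int((X1-x)*S),int((Y1-y)*S); k=int(a*S); o[max(R-k,0):R+k,C-k:C+k]=1; return m&o
    e=cv2.fitEllipse(big(win(v<128,.613,.049))); print(c,"round",xy(e[0]),np.array(e[1])/S)
    b=cv2.minAreaRect(big(win(v<128,.593,-.072,.06))); print("square",xy(b[0]),np.array(b[1])/S,b[2])
    m=win((v<167)&(hsv[...,1]<45),.603,-.011,.16)
    m=cv2.morphologyEx(m.astype(np.uint8),cv2.MORPH_OPEN,np.ones((15,15)))
    b=cv2.minAreaRect(big(m)); print("plates",xy(b[0]),np.array(b[1])/S,b[2])
    try: print("disc",disc(c,im))
    except Exception as ex: print(ex,hsv[int((X1-.49)*S),int((Y1-.016)*S)])
    h=cv2.cvtColor(rectify(c,im,.088),cv2.COLOR_BGR2HSV); m=((h[...,0]<5)|(h[...,0]>174))&(h[...,1]>170)
    b=cv2.minAreaRect(big(m)); print("handle",[xy(p).round(4).tolist() for p in cv2.boxPoints(b)])
E
```

```text
top round [0.6110087  0.04910703] [0.09305128 0.09313979]
square [ 0.59160793 -0.06957132] [0.09437067 0.09441649] 9.329540252685547
plates [ 0.60069682 -0.00973395] [0.24051788 0.1138912 ] 9.372093200683594
disc (array([0.50112968, 0.02214609]), array([0.05085386, 0.07316251]))
handle [[0.5569999814033508, 0.31200000643730164], [0.5569999814033508, 0.3084999918937683], [0.5519999861717224, 0.3084999918937683], [0.5519999861717224, 0.31200000643730164]]
scene round [0.61236042 0.04883987] [0.09710954 0.09946269]
square [ 0.58431659 -0.06870529] [0.10228894 0.11716052] 11.118734359741211
plates [ 0.59437675 -0.01086121] [0.24495526 0.13101224] 9.735373497009277
disc (array([0.49375072, 0.01732324]), array([0.08510818, 0.08945258]))
handle [[0.5813999772071838, 0.3345000147819519], [0.5932999849319458, 0.3075999915599823], [0.4894999861717224, 0.26170000433921814], [0.47760000824928284, 0.28859999775886536]]
```

```bash
sed -i 's/(h\[...,0\]>5)&(h\[...,0\]<17)/(h[...,0]>5)\&(h[...,0]<22)/' h.py; cat >> h.py <<'E'
from scipy.spatial.transform import Rotation as Ro
YAW=-9.35; O=np.array([.5553,-.0022])
ex=np.array([np.cos(np.radians(YAW)),np.sin(np.radians(YAW))]); ey=np.array([-ex[1],ex[0]])
def d2w(x,y): return O+(x*ex+y*ey)/1000
def w2d(p): p=np.asarray(p)[:2]-O; return np.array([p@ex,p@ey])*1000
def want(xyz,ang):
    "turn (rad, about tool x) still needed so tool z points to world angle ang; shift in cm in final tool axes"
    s=r.get_state(); R=Ro.from_euler("xyz",s["eef_rot"],degrees=True).as_matrix()
    a=np.degrees(np.arctan2(R[1,2],R[0,2])); da=(ang-a+180)%360-180
    c,n=np.cos(np.radians(ang)),np.sin(np.radians(ang))
    T=np.array([[0,0,-1],[n,-c,0],[c,n,0]])
    print("turn",round(-np.radians(da),3),"shift cm",((T@(np.array(xyz)-s["tcp_pos"]))*100).round(2),"x-axis",R[:,0].round(3),"z ang",a.round(2))
E
python3 -m creep '[[0.15,0,0,0,0,0,45],[0.15,0,0,0,0,0,45],[0.15,0,0,0,0,0,45],[0.15,0,0,0,0,0,45],[0.15,0,0,0,0,0,45],[0.15,0,0,0,0,0,45],[0.15,0,0,0,0,0,45],[0.15,0,0,0,0,0,45]]'
python3 - <<'E'
from h import *
print(disc("top",cv2.imread("pics/top0.png")))
print(d2w(-67,-55)); want([*d2w(-67,-55),.16],80.65)
E
```

```text
time_s: 2.0
tcp_pos: [0.2173, 0.639, 0.2266]
eef_rot: [-125.8, 90.0, -33.7]
contact_force: [0.3, 0.7, -0.5]
gripper_width: 0.0397
(array([0.48897501, 0.01539243]), array([0.07930898, 0.08074177]))
[ 0.48025457 -0.04558414]
turn 0.2 shift cm [  6.66  37.07 -63.28] x-axis [ 0. -0. -1.] z ang 92.11
```

```bash
python3 -m creep '[[0.15,0,0,0,0,0,45],[0.05,0,0,0,0,0,45],[0,0,0,0,2.45,-4.2,45],[0,0,0,0,2.45,-4.2,45],[0,0,0,0,2.45,-4.2,45],[0,0,0,0,2.45,-4.2,45],[0,0,0,0,2.45,-4.2,45],[0,0,0,0,2.45,-4.2,45]]'
python3 -m creep '[[0,0,0,0,2.45,-4.2,45],[0,0,0,0,2.45,-4.2,45],[0,0,0,0,2.45,-4.2,45],[0,0,0,0,2.45,-4.2,45],[0,0,0,0,2.45,-4.2,45],[0,0,0,1,2.45,-4.2,45],[0,0,0,2,2.45,-4.2,45],[0,0,0,2,2.45,-4.2,45]]'
python3 - <<'E'
from h import *
want([*d2w(-68,-55),.0445],80.65)
E
```

```text
time_s: 2.8
tcp_pos: [0.0321, 0.4117, 0.2265]
eef_rot: [24.4, 90.0, 105.4]
contact_force: [-1.4, 0.5, 0.1]
gripper_width: 0.0391
time_s: 3.6
tcp_pos: [-0.1815, 0.1983, 0.1799]
eef_rot: [171.3, 85.3, -105.4]
contact_force: [-1.0, -0.2, -0.2]
gripper_width: 0.0398
turn 0.047 shift cm [ 13.54  69.16 -13.31] x-axis [-0.022 -0.079 -0.997] z ang 83.35
```

My helper had the wrong sign on tool y, so the arm went the wrong way through free space and touched nothing. I'll fix the helper and go back round the base.

```bash
cat >> h.py <<'E'
def want(xyz,ang):
    s=r.get_state(); R=Ro.from_euler("xyz",s["eef_rot"],degrees=True)
    c,n=np.cos(np.radians(ang)),np.sin(np.radians(ang))
    T=Ro.from_matrix(np.array([[0,0,-1],[-n,c,0],[c,n,0]]).T)
    d=np.array(xyz)-s["tcp_pos"]
    print("turn",(R.inv()*T).as_rotvec().round(3),"shift now-axes",(R.inv().apply(d)*100).round(2),"final-axes",(T.inv().apply(d)*100).round(2),"F",np.round(s["contact_force"],1),"joints",np.round(s["joints"],0))
E
python3 - <<'E'
from h import *
s=r.get_state(); print(s["tcp_pos"],s["eef_rot"])
want([.10,.46,.22],80.65)
want([.10,.46,.22],83)
E
```

```text
[-0.18147115  0.19825997  0.17990013] [ 171.27473084   85.31910576 -105.40338766]
turn [ 0.047 -0.081 -0.011] shift now-axes [ -6.67 -24.85  28.84] final-axes [ -4.01 -23.52  30.4 ] F [-1.  -0.2 -0.2] joints [ 169.  -19.  -44.   -5.  -65. -174.]
turn [ 0.006 -0.081 -0.012] shift now-axes [ -6.67 -24.85  28.84] final-axes [ -4.01 -24.75  29.41] F [-1.  -0.2 -0.2] joints [ 169.  -19.  -44.   -5.  -65. -174.]
```

```bash
python3 -m creep '[[0,0,0,-0.8,-2.9,3.3,45],[0,0,0,-0.8,-2.9,3.3,45],[0,0,0,-0.8,-3.1,3.6,45],[0,-0.04,0,-0.8,-3.1,3.6,45],[0,-0.04,0,-0.8,-3.1,3.6,45],[0,0,0,-0.8,-3.1,3.6,45],[0,0,0,0,-3.1,3.6,45],[0,0,0,0,-3.1,3.6,45]]'
python3 - <<'E'
from h import *
want([.40,.25,.2],80.65)
want([*d2w(-68,-55),.16],80.65)
E
```

```text
time_s: 4.4
tcp_pos: [0.0924, 0.4481, 0.213]
eef_rot: [76.9, 89.5, 160.0]
contact_force: [-2.6, 0.6, 0.4]
gripper_width: 0.0396
turn [ 0.041  0.002 -0.009] shift now-axes [  0.98 -32.95 -15.93] final-axes [  1.3  -33.57 -14.55] F [-2.6  0.6  0.4] joints [ 103.    0.  -27.   -0.  -63. -110.]
turn [ 0.041  0.002 -0.009] shift now-axes [  4.83 -44.44 -44.3 ] final-axes [  5.3  -46.19 -42.42] F [-2.6  0.6  0.4] joints [ 103.    0.  -27.   -0.  -63. -110.]
```

```bash
python3 -m creep '[[0.041,0,-0.009,0,0,0,45],[0,0,0,0,-4.2,-1.8,45],[0,0,0,0,-4.2,-1.8,45],[0,0,0,0,-4.2,-1.8,45],[0,0,0,0,-4.2,-1.8,45],[0,0,0,0,-4.2,-1.8,45],[0,0,0,0,-4.2,-1.8,45],[0,0,0,0,-4.2,-1.8,45]]'
python3 -m creep '[[0,0,0,0,-4.2,-1.8,45],[0,0,0,0,-1.8,-4.0,45],[0,0,0,0,-1.8,-4.0,45],[0,0,0,0,-1.8,-4.0,45],[0,0,0,0,-1.8,-4.0,45],[0,0,0,0,-1.8,-4.0,45],[0,0,0,0,-1.8,-4.0,45],[0,0,0,0,-1.8,-4.0,45]]'
python3 - <<'E'
from h import *
want([*d2w(-68,-55),.0445],80.65)
E
```

```text
time_s: 5.2
tcp_pos: [0.3615, 0.2737, 0.2132]
eef_rot: [-49.6, 89.9, 31.1]
contact_force: [0.6, 2.0, -0.3]
gripper_width: 0.0394
time_s: 6.0
tcp_pos: [0.4779, -0.0481, 0.2133]
eef_rot: [-76.1, 89.9, 4.6]
contact_force: [1.2, 1.7, 0.5]
gripper_width: 0.0394
turn [0.001 0.001 0.002] shift now-axes [16.88 -0.05  0.28] final-axes [16.88 -0.09  0.29] F [1.2 1.7 0.5] joints [ 18.   2. -24.   0. -63. -27.]
```

```bash
python3 -m creep '[[0,0,0,3.5,0,0.1,45],[0,0,0,4,0,0.1,45],[0,0,0,4,0,0,45],[0,0,0,3,0,0,45],[0,0,0,1.5,0,0,45],[0,0,0,0.5,0,0,45],[0,0,0,0.3,0,0,45],[0,0,0,0,0,0,45]]'
python3 - <<'E'
from h import *
im,d=r.capture("top"); cv2.imwrite("pics/a.png",im)
want([*d2w(-68,11.3),.0445],80.65)
print(w2d(r.get_state()["tcp_pos"]))
cv2.imwrite("pics/a_c.png",cv2.resize(im[150:380,180:480],None,fx=2.5,fy=2.5))
E
```

```text
time_s: 6.8
tcp_pos: [0.4787, -0.0442, 0.0454]
eef_rot: [-79.4, 89.9, 1.3]
contact_force: [0.3, 0.1, 0.3]
gripper_width: 0.0394
turn [0.001 0.001 0.002] shift now-axes [ 0.12 -0.07  6.52] final-axes [ 0.12 -0.06  6.52] F [-0.1  0.2  0.9] joints [ 18.  14. -37.   0. -39. -28.]
[-68.59791605 -53.85419304]
```

View pics/a_c.png

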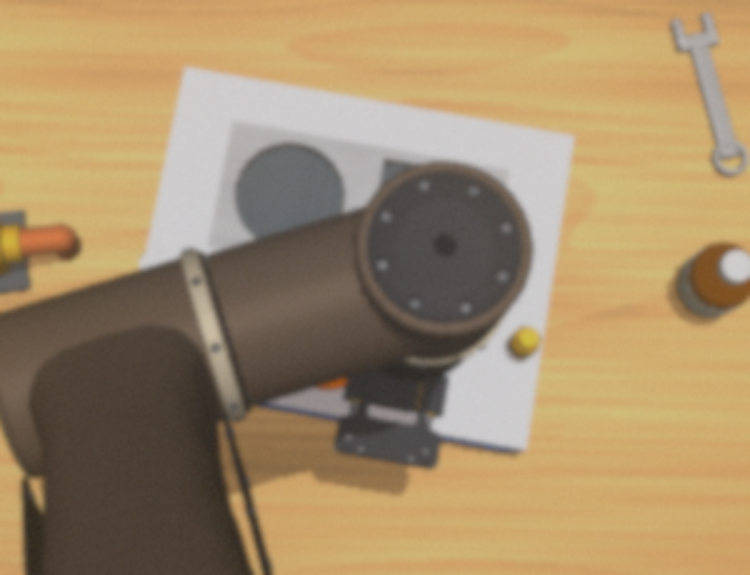

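Fingers are down to the right of the disc, around (390,420). The orange edge shows at (332,385), and jar and weight are untouched. Pushing along deck +y.

```bash
python3 -m creep '[[0,0,0,0.05,0,0.8,45],[0,0,0,0.05,0,0.8,45],[0,0,0,0,0,0.8,45],[0,0,0,0,0,0.8,45],[0,0,0,0,0,0.8,45],[0,0,0,0,0,0.8,45],[0,0,0,0,0,0.8,45],[0,0,0,0,0,0.7,45]]'
python3 -m creep '[[0,0,0,0,0,0.1,45],[0,0,0,0,0,0,45],[0,0,0,0,0,-1.5,45],[0,0,0,-3,0,-1,45],[0,0,0,-3,0,0,45],[0,0,0,-3,0,0,45]]'
python3 - <<'E'
from h import *
s=r.get_state();print(w2d(s["tcp_pos"]))
want([*d2w(-135,60),.11],-9.35); want([*d2w(-135,60),.11],170.65)
E
```

```text
time_s: 7.65
tcp_pos: [0.4884, 0.0185, 0.0438]
eef_rot: [-93.2, 89.9, -12.5]
contact_force: [1.0, -0.8, -0.0]
gripper_width: 0.0397
time_s: 8.25
tcp_pos: [0.4836, -0.0073, 0.1347]
eef_rot: [-167.7, 90.0, -87.0]
contact_force: [0.9, -1.0, 0.1]
gripper_width: 0.0394
[-69.91900827 -16.71656355]
turn [ 1.57 -0.    0.  ] shift now-axes [2.46 6.51 7.67] final-axes [ 2.47  7.67 -6.51] F [ 0.9 -1.   0.1] joints [ 23.   7. -30.   0. -52. -32.]
turn [-1.571 -0.    -0.   ] shift now-axes [2.46 6.51 7.67] final-axes [ 2.47 -7.67  6.51] F [ 0.9 -1.   0.1] joints [ 23.   7. -30.   0. -52. -32.]
```

```bash
python3 -m creep '[[-0.15,0,0,0,0,0,45],[-0.15,0,0,0,0,0,45],[-0.15,0,0,0,0,0,45],[-0.15,0,0,0,0,0,45],[-0.15,0,0,0,0,0,45],[-0.15,0,0,0,0,0,45],[-0.15,0,0,0,0,0,45],[-0.15,0,0,0,0,0,45]]'
python3 -m creep '[[-0.15,0,0,0,0,0,45],[-0.15,0,0,0,0,0,45],[-0.07,0,0,0,0,0,45],[0,0,0,0,-2.5,2.1,45],[0,0,0,0,-2.5,2.1,45],[0,0,0,0,-2.5,2.1,45],[0,0,0,0,0,0,45]]'
python3 - <<'E'
from h import *
for c in("top","scene"):
    im,d=r.capture(c); cv2.imwrite(f"pics/b_{c}.png",im)
    print(c,[(a,w2d(a)) for a in [disc(c,im)[0]]],disc(c,im)[1])
    cv2.imwrite(f"pics/b_{c}r.png",cv2.resize(rectify(c,im,.052),None,fx=.6,fy=.6))
    P=cloud(c,d)
    for m in r.masks_of("blank",c)[:2]:
        k=m["pixels"]&(d>0); p=P[k]; p=p[(p[:,2]>.047)]; q=np.array([w2d(t) for t in p]); print(round(m["score"],2),np.median(p,0),"deck lo/hi",np.percentile(q,2,0),np.percentile(q,98,0),len(p))
want([*d2w(-135,60),.0445],170.65)
E
```

```text
time_s: 9.05
tcp_pos: [0.4839, -0.007, 0.1337]
eef_rot: [-165.7, 90.0, -15.9]
contact_force: [0.8, 0.4, -0.3]
gripper_width: 0.0395
time_s: 9.75
tcp_pos: [0.433, 0.0793, 0.1339]
eef_rot: [-147.8, 89.9, 23.0]
contact_force: [0.1, -0.3, 0.2]
gripper_width: 0.0392Traceback (most recent call last):
  File "<stdin>", line 4, in <module>
  File "h.py", line 24, in disc
    e=cv2.fitEllipse(cv2.convexHull(big(m))); return xy(e[0]),np.array(e[1])/S
                                    ~~~^^^
  File "h.py", line 19, in big
    return max(cv2.findContours(mask,cv2.RETR_EXTERNAL,cv2.CHAIN_APPROX_NONE)[0],key=cv2.contourArea)
ValueError: max() iterable argument is empty
```

```bash
python3 - <<'E'
from h import *
for c in("scene",):
    im,d=r.capture(c); cv2.imwrite(f"pics/b_{c}.png",im)
    P=cloud(c,d)
    for m in r.masks_of("blank",c)[:2]:
        k=m["pixels"]&(d>0); p=P[k]; p=p[(p[:,2]>.047)]; q=np.array([w2d(t) for t in p]); print(round(m["score"],2),np.median(p,0),"deck lo/hi",np.percentile(q,2,0),np.percentile(q,98,0),len(p))
    try: a=disc(c,im); print(w2d(a[0]),a)
    except Exception as e: print(e)
want([*d2w(-135,60),.0445],170.65)
E
```

```text
0.84 [0.49999859 0.07245608 0.05201236] deck lo/hi [-107.90472186   21.7877983 ] [-27.68923072 102.76812593] 1069
[-66.51992643  63.91438343] (array([0.50004768, 0.07167239]), array([0.08528928, 0.0953513 ]))
turn [ 0.    -0.001  0.   ] shift now-axes [ 8.93 -0.07  0.28] final-axes [ 8.94 -0.07  0.27] F [ 0.5 -0.1 -0.1] joints [ 36.   3. -35.   0. -52.  45.]
```

View pics/b_scene.png

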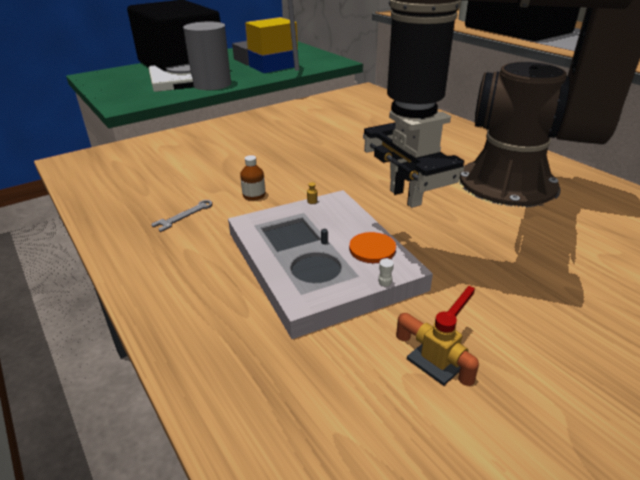

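Disc at deck (-68, 62), clear of pin, at pixel (373,247); nothing else moved. Now descend behind it and push along deck +x.

```bash
python3 -m creep '[[0,0,0,2.5,-0.07,0.27,45],[0,0,0,3,0,0,45],[0,0,0,2.4,0,0,45],[0,0,0,0.8,0,0,45],[0,0,0,0.2,0,0,45],[0,0,0,0,0,-0.5,45],[0,0,0,0,0,-0.8,45],[0,0,0,0,0,-0.8,45]]'
python3 -m creep '[[0,0,0,0,0,-0.8,45],[0,0,0,0,0,-0.8,45],[0,0,0,0,0,-0.8,45],[0,0,0,0,0,-0.8,45],[0,0,0,0,0,-0.8,45],[0,0,0,0,0,-0.8,45],[0,0,0,0,0,-0.8,45],[0,0,0,0,0,0,45]]'
python3 - <<'E'
from h import *
c="scene"; im,d=r.capture(c); cv2.imwrite(f"pics/c_{c}.png",im)
P=cloud(c,d)
for m in r.masks_of("blank",c)[:1]:
    k=m["pixels"]&(d>0); p=P[k]; p=p[(p[:,2]>.047)]; q=np.array([w2d(t) for t in p]); print(round(m["score"],2),np.median(p,0),"deck lo/hi",np.percentile(q,2,0),np.percentile(q,98,0),len(p))
print(w2d(r.get_state()["tcp_pos"])); want([*d2w(-2.7,60),.0445],170.65)
E
```

```text
time_s: 10.7
tcp_pos: [0.4541, 0.0763, 0.0458]
eef_rot: [-153.3, 89.8, 17.4]
contact_force: [-0.7, 0.3, -0.2]
gripper_width: 0.0394
time_s: 11.5
tcp_pos: [0.5091, 0.067, 0.0448]
eef_rot: [-176.0, 89.9, -5.4]
contact_force: [0.4, -0.6, -0.4]
gripper_width: 0.0394
0.76 [0.56122014 0.06332739 0.05198387] deck lo/hi [-46.19963191  23.32245472] [ 33.85479362 103.61615491] 1150
[-57.99251498  60.39096169]
turn [-0.    -0.001 -0.   ] shift now-axes [ 0.02  0.04 -5.53] final-axes [ 0.02  0.04 -5.53] F [-0.8  0.2  0.8] joints [ 30.  17. -33.   0. -41.  51.]
```

```bash
python3 -m creep '[[0,0,0,0,0.04,-0.8,45],[0,0,0,0,0,-0.8,45],[0,0,0,0,0,-0.8,45],[0,0,0,0,0,-0.7,45],[0,0,0,0,0,-0.6,45],[0,0,0,0,0,-0.5,45],[0,0,0,0,0,-0.4,45],[0,0,0,0,0,-0.4,45]]'
python3 -m creep '[[0,0,0,0,0,-0.3,45],[0,0,0,0,0,-0.2,45],[0,0,0,0,0,-0.1,45],[0,0,0,0,0,0,45],[0,0,0,0,0,0,45]]'
cat >> h.py <<'E'
def chk(c,name):
    im,d=r.capture(c); P=cloud(c,d); cv2.imwrite(f"pics/{name}.png",cv2.resize(im[160:400,200:520],None,fx=2.5,fy=2.5))
    for m in r.masks_of("blank",c)[:1]:
        k=m["pixels"]&(d>0); p=P[k]; q=np.array([w2d(t) for t in p])
        A=np.c_[q,np.ones(len(q))]; co=np.linalg.lstsq(A,p[:,2]*1000,rcond=None)[0]
        print(c,round(m["score"],2),"deck ctr",(np.percentile(q,2,0)+np.percentile(q,98,0))/2,"z mm med",np.median(p[:,2])*1000,"tilt",co[:2].round(3),len(p))
E
python3 - <<'E'
from h import *
chk("scene","d"); print(w2d(r.get_state()["tcp_pos"]),r.get_state()["contact_force"])
E
```

```text
time_s: 12.4
tcp_pos: [0.5574, 0.0583, 0.0448]
eef_rot: [171.8, 90.0, -17.6]
contact_force: [-0.9, -0.3, -0.0]
gripper_width: 0.0392
time_s: 12.9
tcp_pos: [0.563, 0.0575, 0.0449]
eef_rot: [-179.6, 89.9, -8.9]
contact_force: [-0.2, 0.9, -0.4]
gripper_width: 0.0395
scene 0.63 deck ctr [47.49699969 62.69493916] z mm med 40.00218072526868 tilt [-0.007 -0.   ] 1176
[-2.09885137 60.17077467] [0.44661921 0.18309225 0.13856329]
```

View pics/d.png

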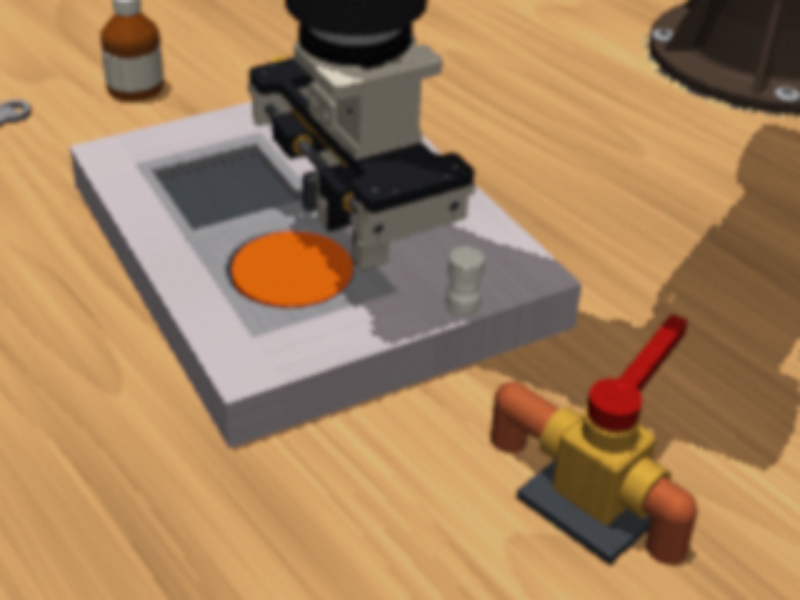

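The disc sits flush in the round die (292,268): top at 40.0 mm, tilt about 0.007. Lift off and locate the handle from the initial depth clouds.

```bash
python3 -m creep '[[0,0,0,-1,0,0.5,45],[0,0,0,-3,0,0.5,0],[0,0,0,-4,0,0,0],[0,0,0,-4,0,0,0],[0,0,0,0,0,0,0],[0,0,0,0,0,0,0]]'
python3 - <<'E'
from h import *
for c in("top","scene"):
    im=cv2.imread(f"pics/{c}0.png"); d=np.load(f"{c}0.npy"); P=cloud(c,d); h=cv2.cvtColor(im,cv2.COLOR_BGR2HSV)
    box=(P[...,0]>.44)&(P[...,0]<.66)&(P[...,1]>.2)&(P[...,1]<.4)
    k=box&(P[...,2]>.083)&(P[...,2]<.098)&(d>0); p=P[k][:,:2]
    # arm of the handle: fit line, hub: points beyond
    m=p.mean(0); w,V=np.linalg.eigh(np.cov((p-m).T)); a=V[:,1]; a=a if a[0]<0 else -a
    t=(p-m)@a; l=(p-m)@V[:,0]
    end=m+a*np.percentile(t,99); far=m+a*np.percentile(t,1)
    print(c,len(p),"dir deg below -x:",np.degrees(np.arctan2(-a[1],-a[0])),"end",end,"far",far,"len",np.ptp(t),"axis est",end-a*.09)
    kp=box&(P[...,2]>.03)&(P[...,2]<.056)&(d>0); q=P[kp][:,:2]; k2=(h[...,0]<14)&kp; q=P[k2][:,:2]; mm=q.mean(0); w,V=np.linalg.eigh(np.cov((q-mm).T)); print("pipe dir",V[:,1],"ctr",mm,len(q),np.ptp((q-mm)@V[:,1]))
want([.5,.32,.15],170.65)
E
```

```text
time_s: 13.6
tcp_pos: [0.5534, 0.0595, 0.1668]
eef_rot: [-150.4, 89.7, 20.2]
contact_force: [-0.5, -0.7, -1.0]
gripper_width: 0.0053
top 406 dir deg below -x: 17.86567901069489 end [0.47717184 0.28191222] far [0.57508529 0.31347265] len 0.10523781666180748 axis est [0.56283189 0.30952301]
pipe dir [-0.12433442  0.99224037] ctr [0.56268388 0.28220398] 304 0.14012455543799018
scene 577 dir deg below -x: 17.49540029762878 end [0.48061655 0.28482696] far [0.5776479  0.31541226] len 0.10647335811366643 axis est [0.56645325 0.31188359]
pipe dir [-0.13541684  0.99078872] ctr [0.56974967 0.30582763] 654 0.1416722757939288
turn [ 0.    -0.004  0.002] shift now-axes [  1.7  -24.83   9.51] final-axes [  1.68 -24.84   9.5 ] F [-0.5 -0.7 -1. ] joints [ 26.  12. -19.   0. -58.  54.]
```

```bash
python3 - <<'E'
from h import *
A=np.array([.563,.309]); ang=np.radians(170.65); Z=np.array([np.cos(ang),np.sin(ang)]); Y=np.array([-Z[1],Z[0]])
def C(f,gap=0,rho=.065):
    f=np.radians(f); u=-np.array([np.cos(f),np.sin(f)]); n=np.array([-np.sin(f),np.cos(f)])
    return A+rho*u+n*(.006+.022*abs(n@Y)+.0095*abs(n@Z)+gap)
s=C(16,.02); want([*s,.167],170.65); print(s)
prev=s
for f in list(range(16,98,8))+[97]:
    c=C(f); dd=(c-prev)*100; print(f,c.round(3),"y",(dd@Y).round(2),"z",(dd@Z).round(2)); prev=c
E
```

```text
turn [ 0.    -0.004  0.002] shift now-axes [ -0.   -26.51  11.12] final-axes [-2.000e-02 -2.651e+01  1.112e+01] F [-0.5 -0.7 -1. ] joints [ 26.  12. -19.   0. -58.  54.]
[0.48675018 0.33909763]
16 [0.492 0.32 ] y 1.81 z -0.86
24 [0.492 0.31 ] y 1.02 z -0.1
32 [0.493 0.299] y 1.03 z -0.28
40 [0.496 0.288] y 1.0 z -0.46
48 [0.5   0.278] y 0.94 z -0.64
56 [0.507 0.268] y 0.84 z -0.81
64 [0.515 0.26 ] y 0.7 z -0.96
72 [0.525 0.253] y 0.53 z -1.09
80 [0.536 0.248] y 0.34 z -1.18
88 [0.543 0.245] y 0.2 z -0.67
96 [0.549 0.242] y 0.14 z -0.67
97 [0.55  0.242] y 0.01 z -0.09
```

```bash
python3 -m creep '[[0,0,0,0,-3.8,1.6,0],[0,0,0,0,-3.8,1.6,0],[0,0,0,0,-3.8,1.6,0],[0,0,0,0,-3.8,1.6,0],[0,0,0,0,-3.8,1.6,0],[0,0,0,0,-3.8,1.6,0],[0,0,0,0,-3.7,1.5,0],[0,0,0,0,0,0,0]]'
python3 - <<'E'
from h import *
chk("top","e"); chk("scene","e2")
want([.4868,.3391,.066],170.65); print(r.get_state()["gripper_width"])
E
```

```text
time_s: 14.4
tcp_pos: [0.4852, 0.3421, 0.1635]
eef_rot: [106.2, 89.9, -83.0]
contact_force: [-0.2, -1.3, 0.2]
gripper_width: 0.0005
top 0.57 deck ctr [45.57546237 59.59643042] z mm med 41.19745023454835 tilt [-0.005  0.008] 1324
scene 0.89 deck ctr [48.18608006 61.4212279 ] z mm med 39.93146881236525 tilt [-0.009  0.002] 1184
turn [-0.    -0.    -0.002] shift now-axes [ 9.8  -0.17 -0.04] final-axes [ 9.8  -0.15 -0.04] F [-0.5 -0.5  0.9] joints [ 54.  16. -15.   0. -59.  27.]
0.0006471224157649633
```

View pics/e.png

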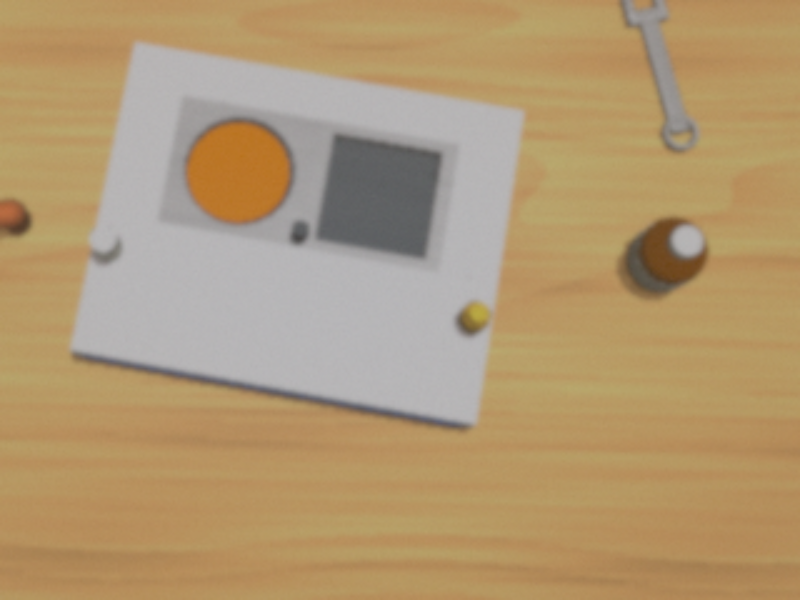

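The disc is seated in the round die at (239,171), with its centre at deck (45.6, 59.6), and the bystanders are in place. Descend beside the handle and swing it.

```bash
python3 -m creep '[[0,0,0,3.5,0,0,0],[0,0,0,3.5,0,0,0],[0,0,0,2.2,0,0,0],[0,0,0,0.6,0,0,0],[0,0,0,0,0,0,0],[0,0,0,0,0.8,-0.4,0],[0,0,0,0,0.8,-0.4,0],[0,0,0,0,0.5,-0.1,0]]'
python3 -m creep '[[0,0,0,0,0.8,-0.1,0],[0,0,0,0,1.0,-0.3,0],[0,0,0,0,1.0,-0.45,0],[0,0,0,0,0.95,-0.65,0],[0,0,0,0,0.85,-0.8,0],[0,0,0,0,0.7,-0.95,0],[0,0,0,0,0.5,-1.1,0],[0,0,0,0,0,0,0]]'
python3 - <<'E'
from h import *
want([.549,.242,.066],170.65)
E
```

```text
time_s: 15.4
tcp_pos: [0.4929, 0.3157, 0.068]
eef_rot: [-142.1, 89.9, 28.5]
contact_force: [0.2, -0.6, 0.9]
gripper_width: 0.0003
time_s: 16.2
tcp_pos: [0.5269, 0.2508, 0.0665]
eef_rot: [131.1, 89.9, -58.4]
contact_force: [-0.5, 0.0, -0.3]
gripper_width: 0.0002
turn [-0.002 -0.001 -0.001] shift now-axes [ 0.05  0.51 -2.33] final-axes [ 0.05  0.51 -2.33] F [-0.5  0.  -0.3] joints [ 45.  21. -22.   0. -47.  36.]
```

```bash
python3 -m creep '[[0,0,0,0,0.2,-0.7,0],[0,0,0,0,0.2,-0.7,0],[0,0,0,0,0.1,-0.6,0],[0,0,0,0,0,-0.4,0],[0,0,0,0,0,0,0]]'
cat >> h.py <<'E'
def hnd(c,nm=None):
    im,d=r.capture(c); P=cloud(c,d)
    if nm: cv2.imwrite(f"pics/{nm}.png",cv2.resize(im[180:420,280:600] if c=="scene" else im[160:340,100:340],None,fx=2.5,fy=2.5))
    h=cv2.cvtColor(im,cv2.COLOR_BGR2HSV)
    k=((h[...,0]<5)|(h[...,0]>174))&(h[...,1]>150)&(P[...,0]>.44)&(P[...,0]<.66)&(P[...,1]>.19)&(P[...,1]<.4)&(P[...,2]>.083)&(P[...,2]<.098)
    p=P[k][:,:2]; m=p.mean(0); w,V=np.linalg.eigh(np.cov((p-m).T)); a=V[:,1]*np.sign(-V[1,1])
    print(c,len(p),"phi",np.degrees(np.arctan2(-a[1],-a[0])),"end",m+a*np.percentile((p-m)@a,99),"len",np.ptp((p-m)@a))
E
python3 - <<'E'
from h import *
hnd("scene","f"); want([.549,.242,.066],170.65)
E
```

```text
time_s: 16.7
tcp_pos: [0.549, 0.2431, 0.0667]
eef_rot: [158.6, 89.9, -30.8]
contact_force: [0.1, -0.1, 0.2]
gripper_width: 0.0007
scene 594 phi 94.801619350477 end [0.57408754 0.22351528] len 0.10387581912816665
turn [-0.    -0.001 -0.   ] shift now-axes [ 0.08  0.11 -0.03] final-axes [ 0.08  0.11 -0.03] F [0.2 0.5 0.1] joints [ 43.  22. -20.   0. -48.  38.]
```

View pics/f.png

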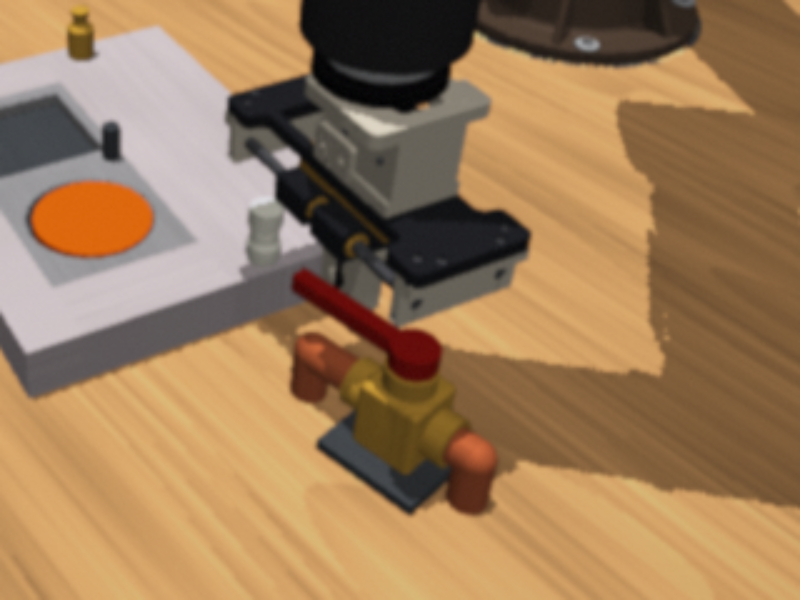

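The handle is nearly along the pipe (φ≈95°). Push gently until the stop shows in the force reading.

```bash
python3 -m creep '[[0,0,0,0,0,-0.2,0],[0,0,0,0,0,-0.1,0],[0,0,0,0,0,0,0]]'; python3 -m creep '[[0,0,0,0,0,-0.2,0],[0,0,0,0,0,-0.1,0],[0,0,0,0,0,0,0]]'
python3 -c '
from h import *
hnd("scene")'
```

```text
time_s: 17.05
tcp_pos: [0.5509, 0.2428, 0.0667]
eef_rot: [93.0, 90.0, -96.4]
contact_force: [-3.6, 1.9, 1.0]
gripper_width: 0.0007
time_s: 17.35
tcp_pos: [0.5515, 0.2426, 0.0665]
eef_rot: [18.7, 89.8, -170.6]
contact_force: [-14.8, 5.8, 6.4]
gripper_width: 0.0005
scene 591 phi 96.86052320692436 end [0.57707776 0.22418176] len 0.10391531012658198
```

Against the stop (15 N). Back off and up, then check.

```bash
python3 -m creep '[[0,0,0,0,0,1,0],[0,0,0,0,0,2,0],[0,0,0,-3,0,2,0],[0,0,0,-4,0,0,0],[0,0,0,-4,0,0,0],[0,0,0,0,0,0,0],[0,0,0,0,0,0,0]]'
python3 - <<'E'
from h import *
hnd("scene"); chk("scene","g"); chk("top","g2"); s=r.get_state(); print(s["time_s"],s["qd"])
q0={"bottle":(.555,-.294),"weight":(.493,-.140),"spanner":(.739,-.319),"jar":(.548,.163)}
im,d=r.capture("scene"); P=cloud("scene",d)
for n in q0:
    m=r.masks_of(n,"scene")[:1]
    if m: print(n,np.median(P[m[0]["pixels"]&(d>0)],0).round(3),q0[n])
cv2.imwrite("pics/g3.png",im)
E
```

```text
time_s: 18.1
tcp_pos: [0.5056, 0.2509, 0.1783]
eef_rot: [-139.7, 89.8, 30.9]
contact_force: [-0.7, -0.6, -1.0]
gripper_width: 0.0006
scene 618 phi 97.12656690071165 end [0.57685366 0.22383361] len 0.10498424269976436
scene 0.68 deck ctr [48.14785471 62.10893885] z mm med 39.917518947845124 tilt [-0.011  0.006] 1224
top 0.75 deck ctr [44.86974235 60.38891435] z mm med 41.11990041128932 tilt [-0.01  -0.003] 1342
18.35 [-0.00808132  0.08470847  0.37724968 -0.01544736 -0.1153338   0.02367182]
bottle [ 0.555 -0.295  0.047] (0.555, -0.294)
weight [ 0.493 -0.14   0.063] (0.493, -0.14)
spanner [ 0.727 -0.319  0.006] (0.739, -0.319)
jar [0.548 0.163 0.071] (0.548, 0.163)
```

View pics/g3.png

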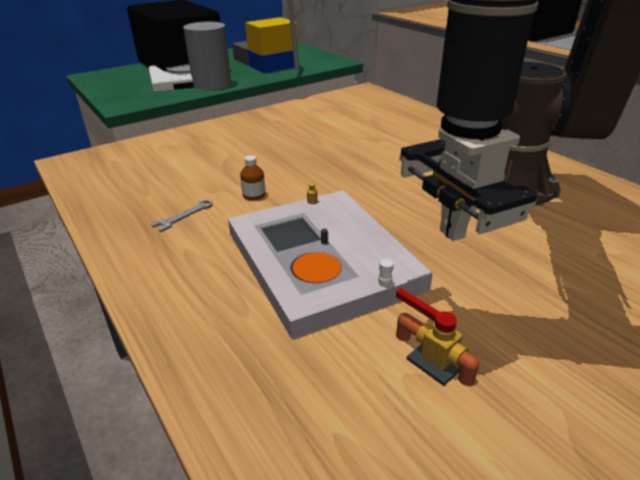

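The disc is flush at (316,267), the handle lies along the pipe at (425,307), and the robot is clear of everything. Handing in.

```bash
python3 -c '
from plant import r
print(r.close_job())'
```

```text
the job is handed in; nothing more can be done
None
```

The disc is seated flush in the round die, the valve handle is at its open stop, and the job was handed in at about 18.4 s. I slid the disc round the pin with two spread fingers, first along deck +y and then +x. After confirming it was seated, I swung the handle with closed fingers, then backed off.

**Disc:** its top measured 39.9 mm (scene camera) and 41.1 mm (top camera) against the 40 mm deck. Tilt was about 0.01 rad. The top camera puts it 1.2 mm from the cavity centre. The scene camera reads about 3 mm off, but it was off by a similar amount from the top camera before any push.

**Handle:** it swung from about 18° to 97° in world terms, which is along the pipe. The stop showed as about 15 N of resistance. I had no direct reading of the joint angle.

**Bystanders:** bottle, weight and jar read within 1 mm of where they started. The spanner's median shifted 12 mm, which I put down to mask noise because nothing went near it and it looks unmoved in the picture.

**One slip:** a sign error in my helper sent the first transfer the wrong way through free space. Joint 6 came up to about its −173.7° range limit (I saw it only as a rounded −174°), and I corrected course without touching anything.

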